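# Clear the scale pan and zero the needle

## Task

Get the bench scale ready for the next weighing: with the scraper block, sweep the marble chips off the pan over its open edge into the catch tray, without touching the chips with the fingers, and stand the scraper back upright on the bench. Then, pressing only lightly, roll the zero wheel in its slot until the needle rests on the broad zero mark of the dial. Leave the glassware and other things around where they are.

Things in the scene. Friction and masses are not known exactly. Their poses are not given: they have to be found in the camera images.
- scale: white mechanical bench scale, fixed. Origin: centre of its underside, on the bench; z up. Its -y half is a console (x -100 to 100 mm, y -170 to -10 mm, flat top 60 mm high) with the round dial and, on its -x side, the zero wheel. Its +y half is a steel scoop pan, open on its +y side.
- pan (a point): centre of the pan's floor, on its surface, 70 mm above the bench; axes as the scale's. Inside, the floor spans x -65 to 65 mm, y -81 mm (rim by the console) to +85 mm (open edge). Rims on the two x sides and the -y side, 15 mm high, 4 mm thick.
- slot (a point): centre of the zero wheel's slot, on the console's top surface; axes as the scale's. The knurled grey wheel (radius 30 mm, 14 mm wide, axle along the scale's y) shows only as a crest out of this slot, highest straight above this point. How far it stands out differs, 8 to 12 mm, and is not measured: feel for it. Bezel strips 2 mm high flank the slot (mouth 54 mm in x, 18 in y).
- slot_near (a point): the slot's -x end, 27 mm from its centre, on the console's top. How the wheel feels: its bearing is sprung, starts to give at about 2 N and sinks up to 4 mm at 1.5 N per mm. It is rolled by friction of a fingertip dragged along the scale's x over the crest, takes about 1.5 N along the rim, and stays where it is left; friction differs, so the fingertip may slip.
- dial (a point): centre of the dial face (112 mm across) on the console's top and pivot of the needle, under a glass cover 12 mm high; the zero mark, a broad black bar 5 mm wide, 15 mm long, lies towards the scale's +x at the dial's rim
- needle (a joint): angle of the dial's dark 46 mm needle (rad): 0 when it points at the middle of the zero mark (scale's +x), negative on the scale's +y side of it. Starts at -1.1 to -0.5; stops at about -1.2 and +0.35. Geared to the wheel: rolling its crest by 10 mm towards the scale's +x adds 0.167 rad; towards -x takes it back.
- tray: white open catch tray, fixed, 200 (x) x 140 (y) x 45 mm high, wall and floor 4 mm thick, origin at the centre of its underside on the bench. It stands under the pan's open edge, its axes as the scale's; its near wall lies 10 mm inside that edge, below the pan.
- scraper_handle (a point): scraper block standing on the bench: a grey foot 110 (x) x 30 (y) x 22 mm high, on it a wooden handle 60 (x) x 22 (y) mm that reaches up to 72 mm; 150 g or so. This point is the handle's centre, 47 mm above the foot's underside; x along the foot, z up. Pinch the handle across y, above the foot.
- chip1_c (a point): white marble chip, about 19 x 15 mm across and 14 mm high, lying loose on the pan; its centre
- chip2_c (a point): white marble chip, about 20 x 14 mm across and 13 mm high, lying loose on the pan; its centre
- chip3_c (a point): white marble chip, about 17 x 16 mm across and 15 mm high, lying loose on the pan; its centre
- chip4_c (a point): white marble chip, about 20 x 16 mm across and 13 mm high, lying loose on the pan; its centre
- weight: bystander: small brass weight, 36 mm across and 54 mm high, with a little knob on top; origin at the centre of its underside
- bung: bystander: black rubber bung, 40 mm across, 35 mm high; origin at the centre of its underside
- beaker: bystander: glass beaker, 72 mm across, 95 mm high; origin at the centre of its underside
- wash_bottle: bystander: white wash bottle, 64 mm across, 160 mm high; origin at the centre of its underside
- flask: bystander: glass conical flask, 84 mm across, 140 mm high; origin at the centre of its underside
- amber_bottle: bystander: amber reagent bottle, 72 mm across, 150 mm high; origin at the centre of its underside
- dish: bystander: white evaporating dish, 84 mm across, 30 mm high; origin at the centre of its underside
Not all that is in view belongs to the job. What is shaped like the tray but brown is not meant. What is shaped like the part that bears scraper_handle but black is not meant.

How it is judged:
On the way, in this order (a step that is already met when the one before it is completed fails the run):
1. all four chips have been swept into the catch tray (z of chip1_c in the frame of tray between 0 and 0.042 m and x of chip1_c in the frame of tray between -0.098 and 0.098 m and y of chip1_c in the frame of tray between -0.068 and 0.068 m and z of chip2_c in the frame of tray between 0 and 0.042 m and x of chip2_c in the frame of tray between -0.098 and 0.098 m and y of chip2_c in the frame of tray between -0.068 and 0.068 m and z of chip3_c in the frame of tray between 0 and 0.042 m and x of chip3_c in the frame of tray between -0.098 and 0.098 m and y of chip3_c in the frame of tray between -0.068 and 0.068 m and z of chip4_c in the frame of tray between 0 and 0.042 m and x of chip4_c in the frame of tray between -0.098 and 0.098 m and y of chip4_c in the frame of tray between -0.068 and 0.068 m), for 0.2 s.
2. the scraper stands on the bench again, let go (height (world z) of scraper_handle between 0.044 and 0.0495 m and angle between scraper_handle's own z axis and vertical below 0.15 rad and contact force between the fingers and scraper below 0.1 N), for 0.2 s.
3. the needle is on the zero mark (value of joint needle between -0.05 and 0.05 rad), for 0.2 s.
At the end, for the whole second after the job is handed in: All four chips lie in the tray (within its walls, below its rim), the scraper stands upright on the bench within 0.15 rad, and the needle rests within 0.05 rad of the middle of the zero mark (all of step 1 and all of step 3 and height (world z) of scraper_handle between 0.044 and 0.0495 m and angle between scraper_handle's own z axis and vertical below 0.15 rad and velocity of joint needle between -0.05 and 0.05 rad/s); the robot touches nothing.
It fails at once if a finger touches a marble chip (contact force between the fingers and chip1 above 0.3 N or contact force between the fingers and chip2 above 0.3 N or contact force between the fingers and chip3 above 0.3 N or contact force between the fingers and chip4 above 0.3 N).
It fails at once if the fingers press on the scale or its wheel with more than 20 N (contact force between the fingers and scale above 20 N).
It fails at once if a bystander is pushed more than 30 mm (distance of any of weight, bung, beaker, wash_bottle, flask, amber_bottle, dish from where it was at the start of the episode above 0.03 m).
It also fails if it takes over 61 s, if anything falls off the work surface, if the arm or the gripper's body presses on something with over 40 N, if the wrist force passes 120 N, or if a joint passes its speed limit or range.

## Robot

A 7-joint arm with a two-finger parallel gripper is mounted at the origin on the work surface. World frame = base frame: x ahead of the robot, y to its left, z up, the work surface at z = 0. Lengths are in m, angles in rad, forces in N, time in s.
With the tool pointing down it reaches from about 0.4 to 0.875 m from the base axis. Payload 19.3 kg.
Tool frame: the origin (TCP) lies midway between the tips of the shut fingers; the grasp point (between the pads) lies 19 mm behind it; z points along the fingers, y is the line along which they close (so a half turn about z gives the same grasp; the last joint's range is limited). The gripper opens to 85 mm and grips with 20 to 120 N. Pads are 22 mm wide; open, the fingers measure 114 mm over their backs; the gripper's body (76 mm by 85 mm) begins 54 mm behind the grasp point. The pads swing forward as they close: fully open they stand 13 mm farther back than shut.
Start: joints at [1.262, 0.521, -0.036, 1.599, 0.021, 1.021, -0.113], TCP at [0.148, -0.607, 0.231] pointing down, gripper open.
Joint ranges: [-2.91, 2.91], [-0.3, 2.13], [-1.5, 1.42], [0.17, 2.43], [-1.26, 4.41], [0.16, 1.93], [-2.52, 2.52]. Speed limits (rad/s): [1.89, 1.89, 2.39, 2.39, 3.01, 3.01, 3.01].

## Interface

Orientations are given as [roll, pitch, yaw] about the fixed x, y, z axes, in that order (R = Rz(yaw) Ry(pitch) Rx(roll)).
In Python, from workcell import bot gives the robot as it stands.
- The arm moves only by the tool move_arm, never from a script. Its argument "moves" is a list that holds one entry, the list of rows, each a list of 7 numbers: the opening, from 0 (shut) to 1 (fully open), then the shift along the tool's x, y, z in units of 1000 mm (1.0 is 1000 mm), then the turn, a rotation vector about the tool's x, y, z in units of 2 pi rad (1.0 is 2 pi rad). A call has 1 to 5 rows; each row is the pose to reach, as a shift and turn from the pose commanded when the call began, along the tool's axes at that moment, turning the shorter way round; what a row does not reach only later rows make up. A row lasts 1/10 s, in which the tool goes at most 50 mm and 8.59 degrees, less where a joint would pass 70% of its speed; a pose out of reach is approached as far as the arm can. A call with a number of a shift or a turn outside -1 to 1 is refused whole. A call with a gripper value outside its range is refused whole. The fingers move at their own pace and stop on an object; "force" is the grip in N (left out, the last holds). Time passes only in rows, so rows that repeat a pose let the fingers close. It gives the time, the measured TCP pose, the force, the opening and the grip force at its end, in the units of the state.
- bot.observe(): the state, without advancing time (a new reading comes with each control period).
- bot.grab_frame(name): name is "scene" or "top"; returns the picture (420x560x3 uint8, red, green, blue); there is no depth.
- bot.camera_params(name): a dict with "vertical_fov" (degrees; the focal length in pixels is half the picture's height over the tangent of half this angle, whatever the lens; pixels are square), "cx", "cy" (the principal point, pixels), "R" (3x3) and "t" (3): a world point X has camera coordinates R X + t. Camera axes: x right, y down, z forward; pixel columns grow to the right and rows downward; lengths in m; the calibration is good to about 2 mm. A picture is of the moment at which its call begins. camera_params takes no time and is no camera call.
- bot.job_done(): hands the job in; it is judged then, once.
The state is a dict: "clock": time; "qpos": joint angles; "qd": joint speeds; "joint_efforts": joint torques, N m; "position": TCP position; "tool_rot": TCP orientation; "force": force on the tool from outside, world axes, zero at the start; "moment": the same for the moment, N m; "grip_width": finger opening in m; "finger_force": force on a finger pad.
Only numpy, scipy, OpenCV 4.12 (cv2) and the standard library are available. Lean on these libraries where they do the work, as an engineer would, in place of code of your own. Each camera call takes 0.05 s, during which the arm holds its last target. There are 200 camera calls.

## Working session

There is one attempt and no reset: what is moved stays moved. The work goes in short steps, Python scripts to look and compute and a tool call to move; the robot and the scene stay as the last step left them, time stands still between calls to the robot, and variables do not carry over. Pictures are saved under pics/ and viewed, at most 10 in all, crops included, and the job is handed in when it is done.

Besides the shell and the picture viewer there is one more tool, called after ">>>" as name(argument=value, ...), one argument or row to a line, values as JSON. move_arm: Moves the arm, as the interface text tells. Shifts and turns lie within -1 to 1; 1 stands for 1000 mm of shift or 2 pi rad of turn. Its arguments: {"type":"object","properties":{"moves":{"type":"array"},"force":{"type":"number"}},"required":["moves"]}

```bash
mkdir -p pics; python3 - <<'E'
from workcell import bot
import cv2
for n in("scene","top"):
    p=bot.camera_params(n);print(n,p)
    cv2.imwrite(f"pics/{n}0.png",cv2.cvtColor(bot.grab_frame(n),cv2.COLOR_RGB2BGR))
print(bot.observe())
E
```

```text
scene {'vertical_fov': 51.99557303557832, 'cx': 275.44254288083124, 'cy': 210.6319870353627, 'R': array([[ 0.79482818,  0.60682798, -0.00282275],
       [ 0.45706074, -0.60170873, -0.65501303],
       [-0.39917871,  0.51933265, -0.75561231]]), 't': array([-0.4290329 , -0.21845664,  1.58988265])}
top {'vertical_fov': 51.258247861036736, 'cx': 282.9929417888139, 'cy': 215.27271695761328, 'R': array([[ 0.02620178, -0.99963311, -0.00686422],
       [-0.9981154 , -0.02577961, -0.0556872 ],
       [ 0.05548982,  0.00831038, -0.99842467]]), 't': array([-0.01195143,  0.55182704,  1.43127559])}
{'clock': 0.1, 'qpos': array([ 1.26177036,  0.52194498, -0.03631939,  1.59992614,  0.02116953,
        1.02110449, -0.11279672]), 'qd': array([-1.90451662e-04, -1.80019496e-03, -9.49680362e-04, -1.64194061e-03,
       -6.19446001e-04, -4.84995241e-04, -5.45689499e-05]), 'joint_efforts': array([ 5.39244284e-03, -9.28484344e+01,  1.98445424e+00, -3.70527256e+01,
        1.80235785e-02,  5.40246532e-03, -1.09257569e-04]), 'position': array([ 0.14775371, -0.60698328,  0.23079815]), 'tool_rot': array([-3.14059442e+00,  4.75463172e-05,  2.38794936e-01]), 'force': array([ 0.05884421,  0.06355561, -0.63223527]), 'moment': array([0.02374946, 0.03144551, 0.02754759]), 'finger_force': 0.0, 'grip_width': 0.08542730292034123}
```

View pics/scene0.png

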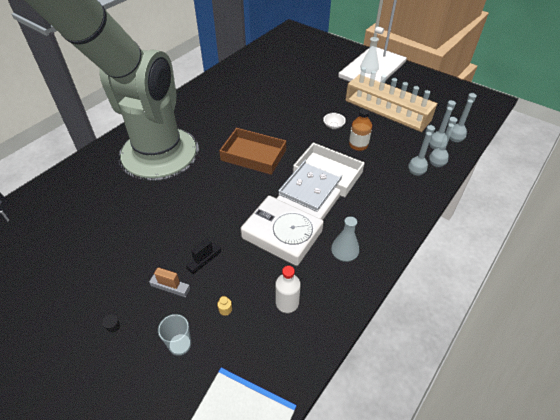

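View pics/top0.png

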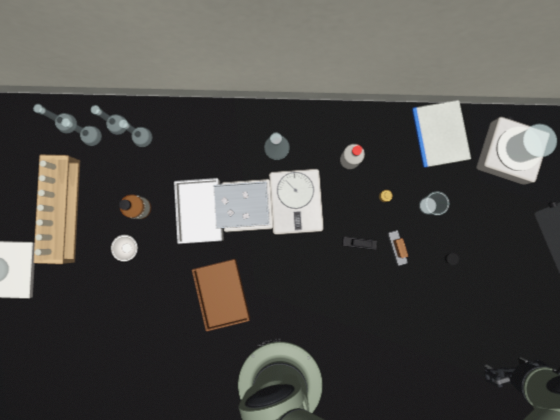

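The scene view shows the scale at about (300,205), the white tray at (330,170) and the grey scraper with its wooden handle at (170,282). The black decoy is at (203,257). In the top view, the console is at (297,201), the pan at (243,205) with the chips, the tray at (198,210) and the scraper at (398,248).

```bash
cat > h.py <<'E'
from workcell import bot
import cv2, numpy as np
def f(p): return 210/np.tan(np.radians(p["vertical_fov"]/2))
def ray(n,u,v):
    p=bot.camera_params(n);R=np.array(p["R"]);t=np.array(p["t"])
    return -R.T@t, R.T@np.array([(u-p["cx"])/f(p),(v-p["cy"])/f(p),1.])
def pt(n,u,v,z):
    c,d=ray(n,u,v); return (c+d*(z-c[2])/d[2])
def proj(n,X):
    p=bot.camera_params(n);q=np.array(p["R"])@np.array(X)+np.array(p["t"])
    return q[:2]/q[2]*f(p)+[p["cx"],p["cy"]]
def mask_blobs(im,m,amin):
    n,l,s,c=cv2.connectedComponentsWithStats(m.astype(np.uint8))
    return [(s[i],c[i],l==i) for i in range(1,n) if s[i][4]>=amin]
E
python3 - <<'E'
from h import *
t=cv2.imread("pics/top0.png");s=cv2.imread("pics/scene0.png")
a=cv2.resize(t[160:250,170:330],None,fx=5,fy=5,interpolation=cv2.INTER_CUBIC)
b=cv2.resize(t[225:270,375:415],None,fx=5/1.5,fy=5/1.5,interpolation=cv2.INTER_CUBIC)
c=cv2.resize(s[260:300,140:200],None,fx=3.3,fy=3.3,interpolation=cv2.INTER_CUBIC)
cv=np.zeros((600,800,3),np.uint8);cv[:450,:800]=a;cv[450:450+b.shape[0],:b.shape[1]]=b;cv[450:450+c.shape[0],200:200+c.shape[1]]=c
d=cv2.resize(s[180:260,235:325],None,fx=1.6,fy=1.6);cv[450:450+d.shape[0],450:450+d.shape[1]]=d
cv2.imwrite("pics/crop1.png",cv)
# colours
hsv=cv2.cvtColor(t,cv2.COLOR_BGR2HSV)
m=(hsv[...,2]>90);m[:150]=0
for st,c,l in mask_blobs(t,m,30):
    if 160<c[0]<460 and 150<c[1]<280:
        r=cv2.minAreaRect(np.argwhere(l)[:,::-1].astype(np.float32)); print(st,c.round(1),r,cv2.boxPoints(r).round(1).tolist())
E
```

```text
[266 150  22   9 155] [276.8 153.3] ((276.5, 154.0), (8.0, 21.0), 90.0) [[266.0, 150.0], [287.0, 150.0], [287.0, 158.0], [266.0, 158.0]]
[341 150  24  19 355] [351.9 157.8] ((352.5, 159.0), (18.0, 23.0), 90.0) [[341.0, 150.0], [364.0, 150.0], [364.0, 168.0], [341.0, 168.0]]
[420 150  51  17 674] [443.3 156.5] ((445.0, 158.0), (16.0, 50.0), 90.0) [[420.0, 150.0], [470.0, 150.0], [470.0, 166.0], [420.0, 166.0]]
[ 174  169  150   75 8571] [248.  205.6] ((247.76904296875, 205.92935180664062), (64.0366439819336, 147.88787841796875), 84.75286102294922) [[171.1999969482422, 180.8000030517578], [318.5, 167.3000030517578], [324.29998779296875, 231.10000610351562], [177.10000610351562, 244.60000610351562]]
[380 190  13  12 124] [385.9 195.5] ((386.0, 195.5), (11.0, 12.0), 90.0) [[380.0, 190.0], [392.0, 190.0], [392.0, 201.0], [380.0, 201.0]]
[420 192  29  23 334] [431.6 204. ] ((434.0, 203.0), (22.0, 28.0), 90.0) [[420.0, 192.0], [448.0, 192.0], [448.0, 214.0], [420.0, 214.0]]
[389 230  19  36 355] [398.6 247.3] ((398.8135070800781, 247.01890563964844), (34.481571197509766, 12.425128936767578), 72.89727020263672) [[387.79998779296875, 232.39999389648438], [399.70001220703125, 228.6999969482422], [409.79998779296875, 261.70001220703125], [397.8999938964844, 265.29998779296875]]
```

View pics/crop1.png

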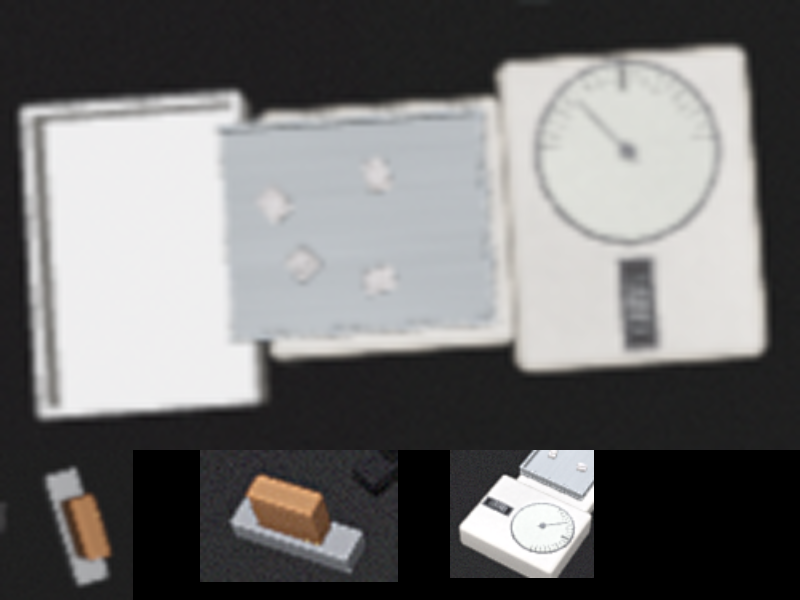

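The crop is at 5x from (170,160). The dial pivot is at (628,152), the slot centre at (637,304) and the zero mark at (622,75). The needle points up and to the left. The pan's open edge runs from (220,125) to (232,342). The chips are at (274,206), (377,174), (302,264) and (380,279). The scraper stands upright.

```bash
cat >> h.py <<'E'
def cp(x,y,z): return pt("top",170+(x+.5)/5-.5,160+(y+.5)/5-.5,z)
E
python3 - <<'E'
from h import *
np.set_printoptions(precision=4,suppress=True)
D={}
for k,(x,y,z) in dict(c_xl=(500,63,.06),c_xr=(745,47,.06),c_br=(765,355,.06),c_bl=(520,370,.06),dial=(628,152,.06),slot=(637,304,.062),zero=(622,75,.06),p_ox=(220,125,.07),p_om=(232,342,.07),p_ix=(484,113,.07),p_im=(495,322,.07),
 t_1=(20,107,.045),t_2=(242,93,.045),t_3=(38,418,.045),t_4=(263,402,.045),ch1=(274,206,.077),ch2=(377,174,.077),ch3=(302,264,.077),ch4=(380,279,.077)).items():
    D[k]=cp(x,y,z);print(k,D[k])
def yaw(a,b): d=D[b]-D[a];return np.degrees(np.arctan2(-d[0],d[1])),np.linalg.norm(d)
# y axis direction: right->left
for a,b in [("c_xr","c_xl"),("c_br","c_bl"),("p_ix","p_ox"),("p_im","p_om"),("t_2","t_1"),("t_4","t_3")]: print(a,b,yaw(a,b))
for a,b in [("c_bl","c_xl"),("c_br","c_xr"),("slot","dial"),("p_om","p_ox"),("p_im","p_ix"),("t_3","t_1"),("dial","zero")]:
    d=D[b]-D[a];print(a,b,np.degrees(np.arctan2(d[1],d[0])),np.linalg.norm(d))
# scraper
for n in ("top","scene"):
    im=cv2.imread(f"pics/{n}0.png");h=cv2.cvtColor(im,cv2.COLOR_BGR2HSV)
    m=(h[...,1]>100)&(h[...,0]>3)&(h[...,0]<22)&(h[...,2]>60)
    for st,c,l in mask_blobs(im,m,20):
        if (n=="top" and 380<c[0]<420 and 220<c[1]<270) or (n=="scene" and 140<c[0]<200 and 255<c[1]<300):
            r=cv2.minAreaRect(np.argwhere(l)[:,::-1].astype(np.float32));print(n,st,c,r,cv2.boxPoints(r).tolist())
    if n=="top":
        g=(h[...,1]<60)&(h[...,2]>90)
        for st,c,l in mask_blobs(im,g,20):
            if 380<c[0]<420 and 220<c[1]<270:
                r=cv2.minAreaRect(np.argwhere(l)[:,::-1].astype(np.float32));print("foot",c,r);B=cv2.boxPoints(r);print(B.tolist(),[pt("top",*b,.022) for b in B])
E
```

```text
c_xl [0.6873 0.0488 0.06  ]
c_xr [ 0.7016 -0.1087  0.06  ]
c_br [ 0.5037 -0.1257  0.06  ]
c_bl [0.4901 0.0305 0.06  ]
dial [ 0.6318 -0.035   0.06  ]
slot [ 0.5341 -0.0432  0.062 ]
zero [ 0.6815 -0.0299  0.06  ]
p_ox [0.6413 0.2262 0.07  ]
p_om [0.5029 0.2137 0.07  ]
p_ix [0.6533 0.0577 0.07  ]
p_im [0.52   0.0469 0.07  ]
t_1 [0.6529 0.3612 0.045 ]
t_2 [0.6657 0.2169 0.045 ]
t_3 [0.4511 0.3415 0.045 ]
t_4 [0.4653 0.1964 0.045 ]
ch1 [0.5897 0.1889 0.077 ]
ch2 [0.6117 0.1242 0.077 ]
ch3 [0.5533 0.1699 0.077 ]
ch4 [0.5451 0.1202 0.077 ]
c_xr c_xl (np.float64(5.203127975129644), np.float64(0.15811801906326403))
c_br c_bl (np.float64(4.996489947291524), np.float64(0.15683068274141698))
p_ix p_ox (np.float64(4.066818990965043), np.float64(0.1689329815825293))
p_im p_om (np.float64(5.837620491250558), np.float64(0.16765563408414627))
t_2 t_1 (np.float64(5.075440052632846), np.float64(0.1449564690005878))
t_4 t_3 (np.float64(5.561079000126284), np.float64(0.14581299711252263))
c_bl c_xl 5.30050853932312 0.1980481790079076
c_br c_xr 4.928569982275931 0.19861578415020212
slot dial 4.75219966230
[... 569 characters left out ...]
, 247.39682006835938), (34.47858810424805, 9.832460403442383), 72.34988403320312)
[[387.55535888671875, 232.4596710205078], [396.92498779296875, 229.4784393310547], [407.3790283203125, 262.333984375], [398.0093994140625, 265.315185546875]] [array([ 0.504 , -0.3417,  0.022 ]), array([ 0.5146, -0.3722,  0.022 ]), array([ 0.4083, -0.4075,  0.022 ]), array([ 0.3978, -0.3771,  0.022 ])]
scene [154 267  25  21 342] [166.5819 277.1023] ((166.35000610351562, 276.9499816894531), (26.56313133239746, 14.862703323364258), 18.434946060180664) [[151.39999389648438, 279.7999572753906], [156.10000610351562, 265.6999816894531], [181.30001831054688, 274.1000061035156], [176.60000610351562, 288.1999816894531]]
```

```bash
cat >> h.py <<'E'
from scipy.spatial.transform import Rotation as Ro
SY=.089
PAN=np.array([.5797,.1345,.07]);RS=Ro.from_euler('z',SY).as_matrix()
def panp(x,y,z): return PAN+RS@np.array([x,y,z])
def go(T,yaw):
    o=bot.observe();R=Ro.from_euler('xyz',o["tool_rot"]);d=R.inv().apply(np.array(T)-o["position"])
    w=(R.inv()*Ro.from_euler('xyz',[np.pi,0,yaw])).as_rotvec()/(2*np.pi)
    print("clk",o["clock"],"pos",o["position"].round(4),"rot",o["tool_rot"].round(4),"F",o["force"].round(2),"grip",o["grip_width"].round(4),o["finger_force"],"| shift",d.round(4),"turn",w.round(4))
E
python3 - <<'E'
from h import *
a=pt("top",402.67+.4,237.18-.4,.072);b=pt("top",408.33+.4,255.59-.2,.072);print(a,b,(a+b)/2,np.degrees(np.arctan2(*(a-b)[1::-1])))
print("scene top edge mid", pt("scene",(156.1+181.3)/2,(265.7+274.1)/2,.072))
for c in [(.5897,.1889),(.6117,.1242),(.5533,.1699),(.5451,.1202)]: print("chip pan",RS.T@np.array([*c,.07])-RS.T@PAN)
print("wash",pt("top",352,157,.1),"flask",pt("top",277,146,.07))
print(proj("scene",[.457,-.378,.072]))
go([.457,-.378,.16],.321)
E
```

```text
[ 0.49054466 -0.37923616  0.072     ] [ 0.43240334 -0.39768405  0.072     ] [ 0.461474  -0.3884601  0.072    ] 17.60391373862758
scene top edge mid [ 0.45387639 -0.36330448  0.072     ]
chip pan [0.01479563 0.05329587 0.        ]
chip pan [ 0.03095786 -0.01310348  0.        ]
chip pan [-0.02314907  0.03760639  0.        ]
chip pan [-0.03573408 -0.01116807  0.        ]
wash [ 0.73549224 -0.20949884  0.1       ] flask [0.77093516 0.02700517 0.07      ]
[165.48524492 274.17802795]Traceback (most recent call last):
  File "<stdin>", line 7, in <module>
  File "h.py", line 23, in go
    print("clk",o["clock"],"pos",o["position"].round(4),"rot",o["tool_rot"].round(4),"F",o["force"].round(2),"grip",o["grip_width"].round(4),o["finger_force"],"| shift",d.round(4),"turn",w.round(4))
                                                                                                                    ^^^^^^^^^^^^^^^^^^^^^
AttributeError: 'float' object has no attribute 'round'
```

>>> move_arm(
  moves=[
    [[1, 0.04, -0.017, 0, 0, 0, -0.0024], [1, 0.08, -0.034, 0, 0, 0, -0.0048], [1, 0.12, -0.05, 0, 0, 0, -0.0072], [1, 0.16, -0.067, 0, 0, 0, -0.0096], [1, 0.2, -0.084, 0, 0, 0, -0.0121]],
  ],
)

```text
clock: 0.6
position: [0.3234, -0.477, 0.2311]
tool_rot: [-3.141, 0.0, 0.315]
force: [1.5, -0.3, 0.4]
grip_width: 0.0853
finger_force: 0.0
```

>>> move_arm(
  moves=[
    [[1, 0.04, -0.016, 0.02, 0, 0, 0], [1, 0.08, -0.032, 0.04, 0, 0, 0], [1, 0.12, -0.048, 0.06, 0, 0, 0], [1, 0.15, -0.06, 0.08, 0, 0, 0], [1, 0.15, -0.06, 0.09, 0, 0, 0]],
  ],
)

```text
clock: 1.1
position: [0.4495, -0.3705, 0.1394]
tool_rot: [-3.139, -0.001, 0.321]
force: [0.3, 0.3, 0.2]
grip_width: 0.0853
finger_force: 0.0
```

```bash
sed -i 's/o\["grip_width"\].round(4)/round(o["grip_width"],4)/' h.py; python3 - <<'E'
from h import *
go([.458,-.378,.028],.314)
E
```

```text
clk 1.1 pos [ 0.4495 -0.3705  0.1394] rot [-3.1389e+00 -8.0000e-04  3.2090e-01] F [0.3  0.26 0.23] grip 0.0853 0.0 | shift [0.0056 0.0101 0.1114] turn [-0.0004 -0.0001  0.0011]
```

>>> move_arm(
  moves=[
    [[0.7, 0.0055, 0.01, 0.03, 0, 0, 0.001], [0.7, 0.0055, 0.01, 0.07, 0, 0, 0.001], [0.7, 0.0055, 0.01, 0.1, 0, 0, 0.001], [0.7, 0.0055, 0.01, 0.111, 0, 0, 0.001], [0.7, 0.0055, 0.01, 0.111, 0, 0, 0.001]],
  ],
)

```text
clock: 1.6
position: [0.4538, -0.3825, 0.0293]
tool_rot: [-3.14, 0.001, 0.308]
force: [-0.7, 0.1, -0.5]
grip_width: 0.0599
finger_force: 0.0
```

>>> move_arm(
  moves=[
    [[0, 0, 0, 0, 0, 0, 0], [0, 0, 0, 0, 0, 0, 0], [0, 0, 0, 0, 0, 0, 0], [0, 0, 0, 0, 0, 0, 0], [0, 0, 0, 0, 0, 0, 0]],
  ],
  force=50,
)

```text
clock: 2.1
position: [0.4553, -0.3832, 0.0318]
tool_rot: [3.14, -0.001, 0.308]
force: [-1.0, 1.6, 10.3]
grip_width: 0.0215
finger_force: 49.5
```

```bash
python3 - <<'E'
from h import *
go(panp(0,-.05,.0295+.1),SY)
E
```

```text
clk 2.1 pos [ 0.4553 -0.3832  0.0318] rot [ 3.1398e+00 -1.2000e-03  3.0840e-01] F [-0.97  1.61 10.32] grip 0.0215 49.49380159378052 | shift [ 0.265  -0.4064 -0.1681] turn [ 0.0003 -0.0002  0.0349]
```

>>> move_arm(
  moves=[
    [[0, 0, 0, -0.03, 0, 0, 0], [0, 0, 0, -0.07, 0, 0, 0], [0, 0, 0, -0.11, 0, 0, 0], [0, 0.02, -0.03, -0.14, 0, 0, 0], [0, 0.04, -0.06, -0.16, 0, 0, 0]],
  ],
)

```text
clock: 2.6
position: [0.4749, -0.3135, 0.1934]
tool_rot: [3.139, -0.002, 0.306]
force: [1.0, -0.0, -1.0]
grip_width: 0.0213
finger_force: 49.6
```

>>> move_arm(
  moves=[
    [[0, 0.02, -0.03, 0, 0, 0, 0.006], [0, 0.04, -0.06, 0, 0, 0, 0.012], [0, 0.06, -0.09, 0, 0, 0, 0.018], [0, 0.08, -0.12, 0, 0, 0, 0.024], [0, 0.1, -0.15, 0, 0, 0, 0.03]],
  ],
)

```text
clock: 3.1
position: [0.5246, -0.1388, 0.1912]
tool_rot: [3.141, -0.001, 0.118]
force: [1.0, -0.1, -1.3]
grip_width: 0.0217
finger_force: 49.6
```

```bash
python3 - <<'E'
from h import *
go(panp(0,-.05,.0333+.09),SY)
E
```

```text
clk 3.1 pos [ 0.5246 -0.1388  0.1912] rot [ 3.1411e+00 -1.3000e-03  1.1840e-01] F [ 0.99 -0.09 -1.26] grip 0.0217 49.610318541526794 | shift [ 0.0855 -0.2149 -0.0021] turn [ 0.0001 -0.0002  0.0047]
```

>>> move_arm(
  moves=[
    [[0, 0.017, -0.043, 0, 0, 0, 0.001], [0, 0.034, -0.086, 0, 0, 0, 0.002], [0, 0.051, -0.129, 0, 0, 0, 0.003], [0, 0.068, -0.165, 0, 0, 0, 0.004], [0, 0.08, -0.195, 0, 0, 0, 0.0042]],
  ],
)

```text
clock: 3.6
position: [0.5809, 0.0658, 0.1912]
tool_rot: [-3.141, -0.001, 0.095]
force: [-0.4, -1.2, -1.3]
grip_width: 0.0215
finger_force: 49.6
```

>>> move_arm(
  moves=[
    [[0, 0, 0, 0, 0, 0, 0], [0, 0, 0, 0, 0, 0, 0], [0, 0, 0, 0, 0, 0, 0]],
  ],
)

```text
clock: 3.9
position: [0.5802, 0.0618, 0.1907]
tool_rot: [3.141, -0.0, 0.092]
force: [0.5, 0.1, -2.1]
grip_width: 0.0218
finger_force: 49.6
```

```bash
python3 - <<'E'
from h import *
go(panp(0,-.05,.0333),SY)
im=cv2.cvtColor(bot.grab_frame("scene"),cv2.COLOR_RGB2BGR)
cv2.imwrite("pics/hold.png",cv2.resize(im[100:270,210:400],None,fx=3.5,fy=3.5,interpolation=cv2.INTER_CUBIC))
E
```

```text
clk 3.9 pos [0.5802 0.0618 0.1907] rot [ 3.141e+00 -3.000e-04  9.230e-02] F [ 0.54  0.08 -2.09] grip 0.0218 49.55316424369812 | shift [ 0.006  -0.0225  0.0874] turn [ 0.0001 -0.      0.0005]
```

View pics/hold.png

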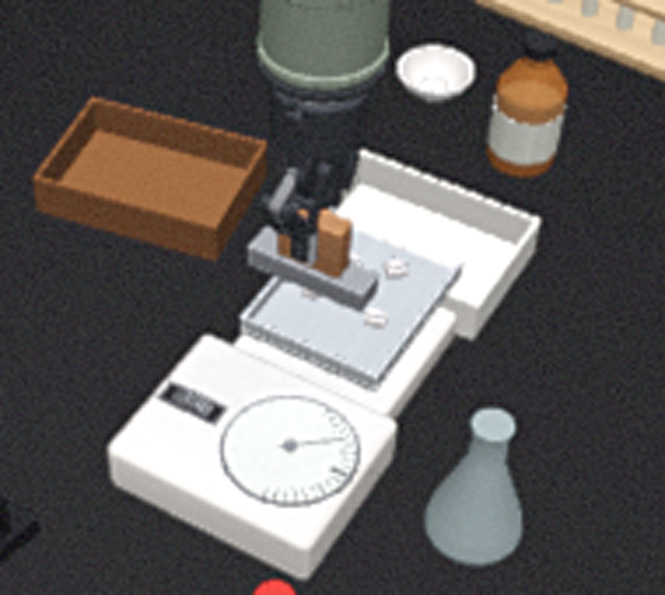

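The scraper is held level above the pan with its foot along scale x. The foot's front top edge runs from about (249,254) to (362,290) in the crop. I'll check how far it is offset.

```bash
python3 - <<'E'
from h import *
P=lambda x,y,z:pt("scene",210+x/3.5,100+y/3.5,z)
T=bot.observe()["position"]
for n,(x,y,z) in dict(fl_bot=(250,268,.159),fr_bot=(362,306,.159),fl_top=(249,254,.181),fr_top=(362,291,.181),br_top=(378,276,.181)).items():
    print(n,RS.T@(P(x,y,z)-T))
E
```

```text
fl_bot [-0.04807582 -0.02019523 -0.03166937]
fr_bot [ 0.05386825 -0.00895665 -0.03166937]
fl_top [-0.04588806 -0.02563671 -0.00966937]
fr_top [ 0.05476265 -0.01346862 -0.00966937]
br_top [ 0.0575231   0.00864232 -0.00966937]
```

>>> move_arm(
  moves=[
    [[0, 0.002, -0.0225, 0, 0, 0, 0.0005], [0, 0.002, -0.0225, 0.03, 0, 0, 0.0005], [0, 0.002, -0.0225, 0.06, 0, 0, 0.0005], [0, 0.002, -0.0225, 0.08, 0, 0, 0.0005], [0, 0.002, -0.0225, 0.08, 0, 0, 0.0005]],
  ],
)

```text
clock: 4.45
position: [0.5788, 0.0843, 0.1082]
tool_rot: [3.141, 0.004, 0.089]
force: [0.2, -0.3, -0.9]
grip_width: 0.0213
finger_force: 49.6
```

>>> move_arm(
  moves=[
    [[0, 0, 0, 0.003, 0, 0, 0], [0, 0, 0, 0.006, 0, 0, 0], [0, 0, 0, 0.006, 0, 0, 0]],
  ],
)

```text
clock: 4.75
position: [0.5806, 0.0855, 0.105]
tool_rot: [-3.141, -0.001, 0.09]
force: [0.1, 0.5, -2.3]
grip_width: 0.0218
finger_force: 49.6
```

```bash
python3 - <<'E'
from h import *
go(panp(-.004,.1,.033),SY)
E
```

```text
clk 4.75 pos [0.5806 0.0855 0.105 ] rot [-3.1415e+00 -1.1000e-03  9.0100e-02] F [ 0.13  0.45 -2.27] grip 0.0218 49.61921453475952 | shift [-0.0004 -0.1488  0.002 ] turn [-0.     -0.0002  0.0002]
```

>>> move_arm(
  moves=[
    [[0, 0, 0, 0.002, 0, 0, 0], [0, 0, -0.012, 0.002, 0, 0, 0], [0, 0, -0.024, 0.002, 0, 0, 0], [0, 0, -0.036, 0.002, 0, 0, 0], [0, 0, -0.048, 0.002, 0, 0, 0]],
  ],
)

```text
clock: 5.25
position: [0.5757, 0.1352, 0.1024]
tool_rot: [-3.141, -0.0, 0.091]
force: [-0.0, 0.0, -1.4]
grip_width: 0.0215
finger_force: 49.6
```

>>> move_arm(
  moves=[
    [[0, 0, -0.012, 0, 0, 0, 0], [0, 0, -0.024, 0, 0, 0, 0], [0, 0, -0.036, 0, 0, 0, 0], [0, 0, -0.048, 0, 0, 0, 0], [0, 0, -0.06, 0, 0, 0, 0]],
  ],
)

```text
clock: 5.75
position: [0.5704, 0.1942, 0.1023]
tool_rot: [3.142, 0.0, 0.09]
force: [-0.7, -0.8, -2.1]
grip_width: 0.0217
finger_force: 49.6
```

>>> move_arm(
  moves=[
    [[0, 0, -0.012, 0, 0, 0, 0], [0, 0, -0.024, 0, 0, 0, 0], [0, 0, -0.036, 0, 0, 0, 0], [0, 0, -0.045, 0, 0, 0, 0], [0, 0, -0.045, 0, 0, 0, 0]],
  ],
)

```text
clock: 6.25
position: [0.5661, 0.2398, 0.1023]
tool_rot: [-3.141, 0.0, 0.092]
force: [0.4, -0.4, -2.8]
grip_width: 0.0216
finger_force: 49.7
```

```bash
python3 - <<'E'
from h import *
go(panp(-.004,.1,.033),SY)
im=cv2.cvtColor(bot.grab_frame("scene"),cv2.COLOR_RGB2BGR)
cv2.imwrite("pics/sw.png",cv2.resize(im[120:230,240:400],None,fx=4,fy=4,interpolation=cv2.INTER_CUBIC))
E
```

```text
clk 6.25 pos [0.5661 0.2398 0.1023] rot [-3.1409  0.      0.0922] F [ 0.43 -0.36 -2.76] grip 0.0216 49.67105269432068 | shift [ 0.0002  0.0061 -0.0007] turn [-0.0001  0.      0.0005]
```

View pics/sw.png

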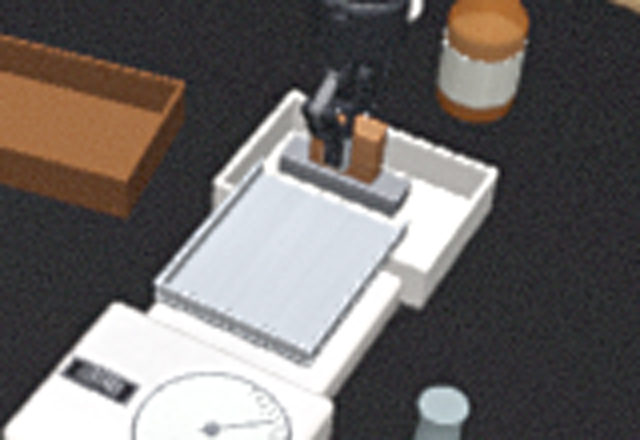

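The pan is empty. The tray is partly hidden behind the scraper, so I'll lift clear, carry the scraper back and check the tray.

>>> move_arm(
  moves=[
    [[0, 0, 0, -0.03, 0, 0, 0], [0, 0, 0, -0.07, 0, 0, 0], [0, -0.005, 0.03, -0.1, 0, 0, 0], [0, -0.015, 0.07, -0.1, 0, 0, 0], [0, -0.025, 0.11, -0.1, 0, 0, 0]],
  ],
)

```text
clock: 6.8
position: [0.5515, 0.1244, 0.2032]
tool_rot: [3.141, -0.002, 0.09]
force: [1.2, -1.1, -1.7]
grip_width: 0.0214
finger_force: 49.8
```

>>> move_arm(
  moves=[
    [[0, -0.012, 0.045, 0, 0, 0, 0], [0, -0.024, 0.09, 0, 0, 0, 0], [0, -0.036, 0.135, 0, 0, 0, 0], [0, -0.048, 0.18, 0, 0, 0, 0], [0, -0.06, 0.225, 0, 0, 0, 0]],
  ],
)

```text
clock: 7.3
position: [0.5111, -0.1058, 0.2025]
tool_rot: [3.141, -0.0, 0.089]
force: [1.9, -0.5, -1.7]
grip_width: 0.0217
finger_force: 49.8
```

>>> move_arm(
  moves=[
    [[0, -0.012, 0.045, 0, 0, 0, 0], [0, -0.024, 0.09, 0, 0, 0, 0], [0, -0.036, 0.135, 0, 0, 0, 0], [0, -0.048, 0.18, 0, 0, 0, 0], [0, -0.06, 0.22, 0, 0, 0, 0]],
  ],
)

```text
clock: 7.8
position: [0.4707, -0.3307, 0.2024]
tool_rot: [3.141, 0.0, 0.089]
force: [0.2, -0.4, -1.2]
grip_width: 0.0214
finger_force: 49.8
```

```bash
python3 - <<'E'
from h import *
im=cv2.cvtColor(bot.grab_frame("top"),cv2.COLOR_RGB2BGR)
a=cv2.resize(im[170:250,165:325],None,fx=5,fy=5,interpolation=cv2.INTER_CUBIC)
cv2.imwrite("pics/tray.png",a)
go([.4553,-.3832,.0318],SY)
E
```

```text
clk 7.85 pos [ 0.4681 -0.3376  0.2024] rot [3.1377e+00 1.5000e-03 8.2600e-02] F [-7.6  -7.31 -2.71] grip 0.0216 49.76441144943237 | shift [-0.0162  0.0437  0.1708] turn [ 0.0006  0.0002 -0.001 ]
```

View pics/tray.png

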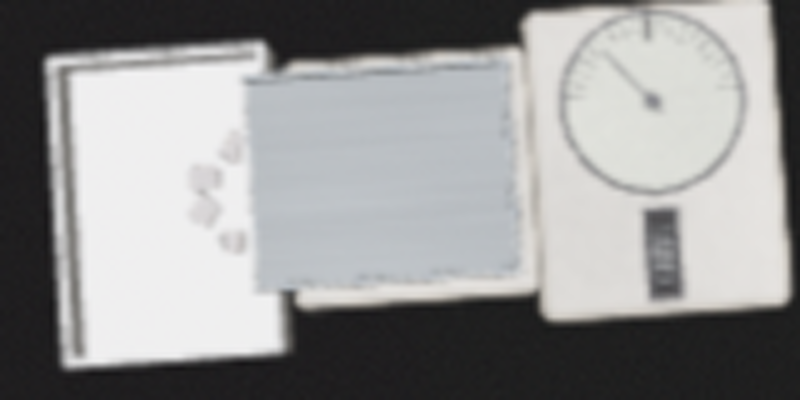

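All four chips lie in the tray, at about (205,178), (205,212), (232,148) and (233,241) in the crop. Next I'll set the scraper down.

>>> move_arm(
  moves=[
    [[0, -0.016, 0.042, 0, 0, 0, 0], [0, -0.016, 0.042, 0.04, 0, 0, 0], [0, -0.016, 0.042, 0.08, 0, 0, 0], [0, -0.016, 0.042, 0.12, 0, 0, 0], [0, -0.016, 0.042, 0.155, 0, 0, 0]],
  ],
)

```text
clock: 8.35
position: [0.459, -0.3714, 0.0455]
tool_rot: [-3.141, 0.001, 0.089]
force: [0.6, -0.0, -1.3]
grip_width: 0.0212
finger_force: 49.9
```

>>> move_arm(
  moves=[
    [[0, 0, 0, 0.004, 0, 0, 0], [0, 0, 0, 0.008, 0, 0, 0], [0, 0, 0, 0.012, 0, 0, 0], [0, 0, 0, 0.014, 0, 0, 0]],
  ],
)

```text
clock: 8.75
position: [0.4606, -0.3716, 0.0346]
tool_rot: [3.14, -0.002, 0.09]
force: [-0.3, 0.3, -1.8]
grip_width: 0.0215
finger_force: 49.8
```

```bash
python3 - <<'E'
from h import *
go([.4553,-.3832,.0318],SY)
E
```

```text
clk 8.75 pos [ 0.4606 -0.3716  0.0346] rot [ 3.1402e+00 -1.5000e-03  9.0300e-02] F [-0.3   0.28 -1.83] grip 0.0215 49.770410656929016 | shift [-0.0063  0.0111  0.0028] turn [ 0.0002 -0.0002  0.0002]
```

>>> move_arm(
  moves=[
    [[0, 0, 0, 0.001, 0, 0, 0], [0, 0, 0, 0.002, 0, 0, 0], [0, 0, 0, 0.003, 0, 0, 0], [0, 0, 0, 0.003, 0, 0, 0]],
  ],
)

```text
clock: 9.15
position: [0.4604, -0.3713, 0.0318]
tool_rot: [3.141, -0.001, 0.09]
force: [-5.2, 5.1, 21.8]
grip_width: 0.0212
finger_force: 53.1
```

>>> move_arm(
  moves=[
    [[0.4, 0, 0, 0, 0, 0, 0], [0.6, 0, 0, 0, 0, 0, 0], [0.6, 0, 0, 0, 0, 0, 0], [0.6, 0, 0, -0.02, 0, 0, 0], [0.6, 0, 0, -0.06, 0, 0, 0]],
  ],
)

```text
clock: 9.65
position: [0.4587, -0.37, 0.0887]
tool_rot: [-3.138, 0.004, 0.091]
force: [-0.2, -0.6, 1.3]
grip_width: 0.0511
finger_force: 0.0
```

>>> move_arm(
  moves=[
    [[0.6, 0, 0, -0.04, 0, 0, 0], [0.6, 0, 0, -0.08, 0, 0, 0], [0, 0, 0, -0.1, 0, 0, 0], [0, 0, 0, -0.1, 0, 0, 0]],
  ],
)

```text
clock: 10.05
position: [0.4611, -0.3719, 0.1934]
tool_rot: [3.139, -0.004, 0.09]
force: [0.2, 0.4, -1.2]
grip_width: 0.023
finger_force: 0.0
```

```bash
python3 - <<'E'
from h import *
im=cv2.cvtColor(bot.grab_frame("scene"),cv2.COLOR_RGB2BGR)
im2=cv2.cvtColor(bot.grab_frame("top"),cv2.COLOR_RGB2BGR)
cv2.imwrite("pics/top1.png",im2)
a=cv2.resize(im[230:310,120:220],None,fx=4,fy=4,interpolation=cv2.INTER_CUBIC)
b=cv2.resize(im2[165:245,260:330],None,fx=5,fy=5,interpolation=cv2.INTER_CUBIC)
o=np.zeros((400,750,3),np.uint8);o[:320,:400]=a;o[:,400:]=b
cv2.imwrite("pics/put.png",o)
go([.4553,-.3832,.0318],SY)
SLOT=cp(637,304,.06);print("slot",SLOT,"from model", RS.T@(SLOT-[.5957,-.0388,.06]))
E
```

```text
clk 10.15 pos [ 0.4599 -0.371   0.1902] rot [ 3.1415e+00 -1.0000e-04  9.0500e-02] F [-0.2  -0.75 -0.  ] grip 0.008 0.0 | shift [-0.0058  0.0117  0.1584] turn [ 0.     -0.      0.0002]
slot [ 0.53420005 -0.04320182  0.06      ] from model [-6.16477868e-02  1.08187656e-03  5.55111512e-17]
```

View pics/put.png

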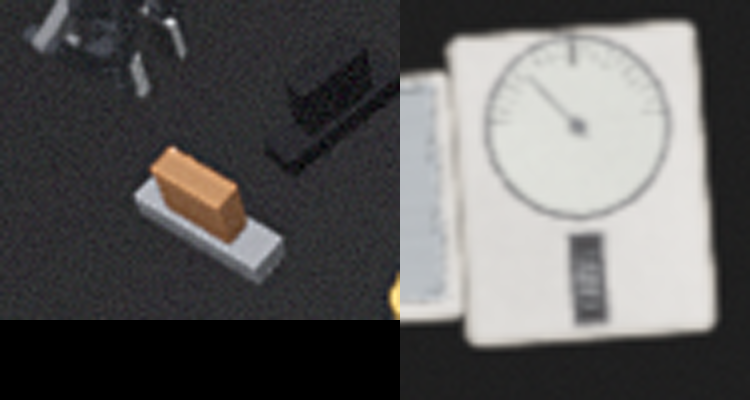

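The scraper stands upright on its own. The needle lies about 40° to the +y side of the zero mark (≈ -0.69 rad), so the crest must roll about 41 mm towards +x. I'll move over the slot with the fingers shut.

>>> move_arm(
  moves=[
    [[0, 0.013, -0.045, 0, 0, 0, 0], [0, 0.026, -0.09, 0, 0, 0, 0], [0, 0.039, -0.135, 0, 0, 0, 0], [0, 0.052, -0.18, 0, 0, 0, 0], [0, 0.065, -0.225, 0, 0, 0, 0]],
  ],
)

```text
clock: 10.65
position: [0.5039, -0.1391, 0.189]
tool_rot: [-3.141, 0.002, 0.09]
force: [2.1, -0.7, 0.8]
grip_width: 0.0
finger_force: 0.0
```

>>> move_arm(
  moves=[
    [[0, 0.014, -0.045, 0.02, 0, 0, 0], [0, 0.029, -0.09, 0.05, 0, 0, 0], [0, 0.029, -0.0955, 0.08, 0, 0, 0], [0, 0.029, -0.0955, 0.1, 0, 0, 0], [0, 0.029, -0.0955, 0.1, 0, 0, 0]],
  ],
)

```text
clock: 11.15
position: [0.5225, -0.0427, 0.087]
tool_rot: [-3.141, 0.006, 0.092]
force: [-0.4, 0.0, 0.4]
grip_width: 0.0
finger_force: 0.0
```

>>> move_arm(
  moves=[
    [[0, 0, 0, 0, 0, 0, 0], [0, 0, 0, 0, 0, 0, 0], [0, 0, 0, 0, 0, 0, 0]],
  ],
)

```text
clock: 11.45
position: [0.5252, -0.0438, 0.0913]
tool_rot: [3.141, -0.002, 0.09]
force: [-0.3, -0.4, 0.4]
grip_width: 0.0001
finger_force: 0.0
```

```bash
cat >> h.py <<'E'
def SL(d,z): return np.array([.5342,-.0432,0])+RS@np.array([d,0,z])
def needle():
    im=cv2.cvtColor(bot.grab_frame("top"),cv2.COLOR_RGB2GRAY).astype(np.float32)
    o=np.array([.6318,-.035,.061]);A=np.arange(-1.3,.6,.01);r=np.arange(.012,.040,.001)
    # needle angle a: negative on +y side -> direction (cos a, -sin a) in the scale frame
    V=[]
    for a in A:
        q=[proj("top",o+RS@np.array([k*np.cos(a),-k*np.sin(a),0])) for k in r]
        m=np.array(q,np.float32)[None]
        V.append(cv2.remap(im,m[...,0],m[...,1],cv2.INTER_LINEAR).mean())
    V=np.array(V);i=V.argmin();w=np.clip(np.median(V)-V,0,None);s=slice(max(0,i-8),i+9)
    print("needle",(A[s]*w[s]).sum()/w[s].sum(),"dark",V[i],"med",np.median(V))
E
python3 - <<'E'
from h import *
go(SL(-.009,.08),SY); needle()
E
```

```text
clk 11.45 pos [ 0.5252 -0.0438  0.0913] rot [ 3.1414e+00 -1.5000e-03  8.9600e-02] F [-0.28 -0.42  0.4 ] grip 0.0001 0.0 | shift [0.     0.0002 0.0113] turn [ 0.     -0.0002  0.0001]Traceback (most recent call last):
  File "<stdin>", line 2, in <module>
  File "h.py", line 31, in needle
    q=[proj("top",o+RS@np.array([k*np.cos(a),-k*np.sin(a),0])) for k in r]
       ~~~~^^^^^^^^^^^^^^^^^^^^^^^^^^^^^^^^^^^^^^^^^^^^^^^^^^^
  File "h.py", line 10, in proj
    p=bot.camera_params(n);q=np.array(p["R"])@np.array(X)+np.array(p["t"])
ValueError: time passes only in moves, steps and waits
```

```bash
python3 - <<'E'
s=open('h.py').read()
s=s.replace('def f(p)','from functools import lru_cache\n@lru_cache\ndef cam(n): return bot.camera_params(n)\ndef f(p)').replace('p=bot.camera_params(n)','p=cam(n)')
open('h.py','w').write(s)
E
python3 - <<'E'
from h import *
needle()
E
```

```text
needle -0.7196601304861415 dark 205.26277 med 229.81757
```

>>> move_arm(
  moves=[
    [[0, 0, 0, 0.008, 0, 0, 0], [0, 0, 0, 0.016, 0, 0, 0], [0, 0, 0, 0.016, 0, 0, 0], [0, 0, 0, 0.017, 0, 0, 0], [0, 0, 0, 0.017, 0, 0, 0]],
  ],
)

```text
clock: 12.05
position: [0.5247, -0.0434, 0.0732]
tool_rot: [-3.142, 0.0, 0.09]
force: [0.5, 0.0, -0.5]
grip_width: 0.0002
finger_force: 0.0
```

>>> move_arm(
  moves=[
    [[0, 0, 0, 0.001, 0, 0, 0], [0, 0, 0, 0.001, 0, 0, 0]],
  ],
)

```text
clock: 12.25
position: [0.5247, -0.0433, 0.0723]
tool_rot: [-3.142, -0.0, 0.09]
force: [-0.3, 0.3, -0.1]
grip_width: 0.0001
finger_force: 0.0
```

>>> move_arm(
  moves=[
    [[0, 0, 0, 0.001, 0, 0, 0], [0, 0, 0, 0.001, 0, 0, 0]],
  ],
)

```text
clock: 12.45
position: [0.5247, -0.0433, 0.0713]
tool_rot: [-3.142, -0.0, 0.09]
force: [0.7, -0.6, 0.1]
grip_width: -0.0003
finger_force: 0.0
```

>>> move_arm(
  moves=[
    [[0, 0, 0, 0.001, 0, 0, 0], [0, 0, 0, 0.001, 0, 0, 0]],
  ],
)

```text
clock: 12.65
position: [0.5246, -0.0433, 0.0702]
tool_rot: [-3.142, 0.0, 0.09]
force: [0.2, -0.0, -0.3]
grip_width: -0.0001
finger_force: 0.0
```

>>> move_arm(
  moves=[
    [[0, 0, 0, 0.001, 0, 0, 0], [0, 0, 0, 0.001, 0, 0, 0]],
  ],
)

```text
clock: 12.85
position: [0.5246, -0.0434, 0.0692]
tool_rot: [-3.142, 0.0, 0.09]
force: [0.0, -0.3, -1.0]
grip_width: 0.0
finger_force: 0.0
```

>>> move_arm(
  moves=[
    [[0, 0, 0, 0.001, 0, 0, 0], [0, 0, 0, 0.001, 0, 0, 0]],
  ],
)

```text
clock: 13.05
position: [0.5246, -0.0433, 0.0682]
tool_rot: [-3.142, 0.0, 0.09]
force: [-0.9, 0.4, 0.1]
grip_width: -0.0001
finger_force: 0.0
```

>>> move_arm(
  moves=[
    [[0, 0, 0, 0.001, 0, 0, 0], [0, 0, 0, 0.001, 0, 0, 0]],
  ],
)

```text
clock: 13.25
position: [0.5247, -0.0434, 0.0673]
tool_rot: [-3.142, -0.0, 0.09]
force: [-0.3, 0.7, 3.0]
grip_width: -0.0001
finger_force: 1.6
```

>>> move_arm(
  moves=[
    [[0, 0, 0, 0.001, 0, 0, 0], [0, 0, 0, 0.001, 0, 0, 0]],
  ],
)

```text
clock: 13.45
position: [0.5247, -0.0433, 0.0663]
tool_rot: [-3.142, -0.0, 0.09]
force: [-1.1, 1.0, 4.9]
grip_width: 0.0004
finger_force: 2.3
```

>>> move_arm(
  moves=[
    [[0, 0.004, 0, 0.0005, 0, 0, 0], [0, 0.008, 0, 0.0005, 0, 0, 0], [0, 0.012, 0, 0.0005, 0, 0, 0], [0, 0.016, 0, 0.0005, 0, 0, 0], [0, 0.018, 0, 0.0005, 0, 0, 0]],
  ],
)

```text
clock: 13.95
position: [0.543, -0.0416, 0.0659]
tool_rot: [-3.142, -0.0, 0.091]
force: [-1.6, 1.2, 5.8]
grip_width: 0.0001
finger_force: 2.6
```

```bash
python3 - <<'E'
from h import *
needle();go(SL(.009,.066),SY)
E
```

```text
needle -0.41007945860951045 dark 209.16577 med 233.99442
clk 14.0 pos [ 0.5432 -0.0416  0.0659] rot [-3.1415e+00 -5.0000e-04  9.0500e-02] F [-0.12  0.42  5.33] grip 0.0001 2.5950581207871437 | shift [-0.0001  0.0008 -0.0001] turn [-0.     -0.0001  0.0002]
```

No slip: 18.5 mm of drag gave +0.31 rad. I'll lift, go back and repeat.

>>> move_arm(
  moves=[
    [[0, 0, 0, -0.01, 0, 0, 0], [0, -0.019, 0, -0.01, 0, 0, 0], [0, -0.019, 0, -0.01, 0, 0, 0], [0, -0.019, 0, -0.003, 0, 0, 0], [0, -0.019, 0, 0, 0, 0, 0]],
  ],
)

```text
clock: 14.5
position: [0.5243, -0.0434, 0.0655]
tool_rot: [3.142, -0.001, 0.09]
force: [0.1, -0.5, 6.2]
grip_width: -0.0001
finger_force: 3.2
```

>>> move_arm(
  moves=[
    [[0, 0, 0, 0, 0, 0, 0], [0, 0.004, 0, 0, 0, 0, 0], [0, 0.008, 0, 0, 0, 0, 0], [0, 0.012, 0, 0, 0, 0, 0], [0, 0.016, 0, 0, 0, 0, 0]],
  ],
)

```text
clock: 15.0
position: [0.5399, -0.0419, 0.0657]
tool_rot: [-3.142, 0.0, 0.09]
force: [-2.2, -0.0, 5.4]
grip_width: 0.0003
finger_force: 2.8
```

>>> move_arm(
  moves=[
    [[0, 0, 0, 0, 0, 0, 0], [0, 0, 0, -0.01, 0, 0, 0], [0, 0, 0, -0.01, 0, 0, 0]],
  ],
)

```text
clock: 15.3
position: [0.5401, -0.042, 0.0768]
tool_rot: [3.142, -0.001, 0.09]
force: [0.2, -0.6, 1.2]
grip_width: -0.0001
finger_force: 0.0
```

```bash
python3 - <<'E'
from h import *
needle();go(SL(-.009,.066),SY)
E
```

```text
needle -0.14067938314007952 dark 211.2742 med 233.55725
clk 15.35 pos [ 0.54   -0.042   0.0764] rot [ 3.1416e+00 -8.0000e-04  9.0500e-02] F [-0.46 -0.37  0.69] grip 0.0002 0.0 | shift [-0.0149  0.0007  0.0104] turn [ 0.     -0.0001  0.0002]
```

>>> move_arm(
  moves=[
    [[0, -0.01, 0, 0, 0, 0, 0], [0, -0.01, 0, 0.006, 0, 0, 0], [0, -0.01, 0, 0.01, 0, 0, 0], [0, -0.01, 0, 0.01, 0, 0, 0]],
  ],
)

```text
clock: 15.75
position: [0.5294, -0.043, 0.0652]
tool_rot: [3.142, 0.001, 0.09]
force: [-2.0, -1.0, 7.4]
grip_width: -0.0002
finger_force: 3.2
```

>>> move_arm(
  moves=[
    [[0, 0.003, 0, 0, 0, 0, 0], [0, 0.006, 0, 0, 0, 0, 0], [0, 0.0085, 0, 0, 0, 0, 0], [0, 0.0085, 0, 0, 0, 0, 0]],
  ],
)

```text
clock: 16.15
position: [0.5386, -0.0422, 0.0657]
tool_rot: [3.142, -0.0, 0.09]
force: [0.6, -1.8, 6.3]
grip_width: -0.0
finger_force: 2.8
```

>>> move_arm(
  moves=[
    [[0, 0, 0, -0.01, 0, 0, 0], [0, 0, 0, -0.04, 0, 0, 0], [0, -0.02, 0, -0.08, 0, 0, 0], [0, -0.04, 0.03, -0.1, 0, 0, 0], [0, -0.04, 0.07, -0.1, 0, 0, 0]],
  ],
)

```text
clock: 16.65
position: [0.5042, -0.1151, 0.1691]
tool_rot: [3.141, -0.003, 0.093]
force: [1.8, -0.2, -0.7]
grip_width: 0.0005
finger_force: 0.0
```

```bash
python3 - <<'E'
from h import *
needle();go(SL(-.009,.066),SY)
im=cv2.cvtColor(bot.grab_frame("top"),cv2.COLOR_RGB2BGR)
s=cv2.cvtColor(bot.grab_frame("scene"),cv2.COLOR_RGB2BGR)
o=np.zeros((600,800,3),np.uint8)
o[:400,:350]=cv2.resize(im[165:245,260:330],(350,400),interpolation=cv2.INTER_CUBIC)
o[:200,360:760]=cv2.resize(im[165:245,165:325],(400,200),interpolation=cv2.INTER_CUBIC)
o[200:,360:800]=cv2.resize(s[100:320,100:342],(440,400),interpolation=cv2.INTER_CUBIC)
cv2.imwrite("pics/fin.png",o)
E
```

```text
needle 0.01581127814015727 dark 201.66689 med 221.46388
clk 16.7 pos [ 0.5045 -0.123   0.168 ] rot [ 3.1381e+00 -2.7000e-03  8.6200e-02] F [-2.76 -9.81 -1.22] grip 0.0002 0.0 | shift [ 0.0272 -0.0773  0.1018] turn [ 0.0006 -0.0004 -0.0004]
```

View pics/fin.png

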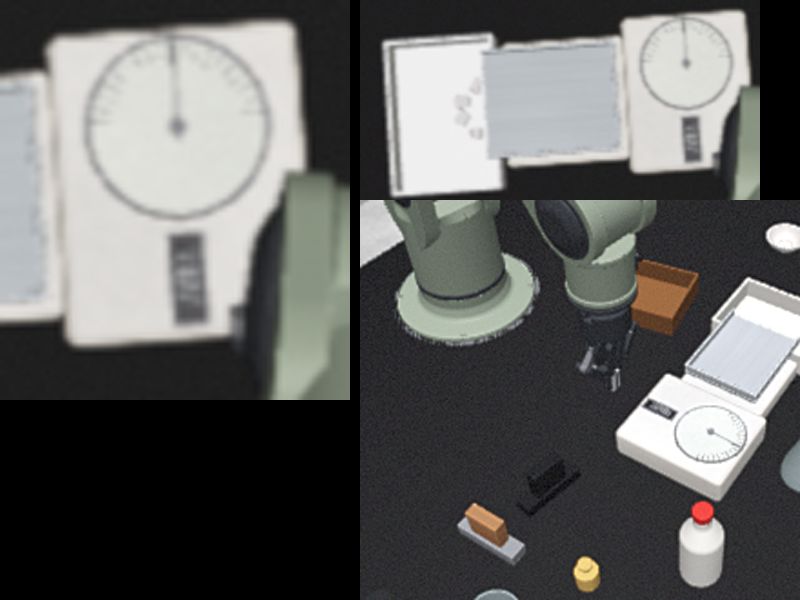

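The needle lies on the zero bar in the picture, the chips are in the tray and the scraper is upright. I'll check the reading's offset against the zero bar using the saved earlier frame.

```bash
python3 - <<'E'
from h import *
def ang(im,r,o=np.array([.6318,-.035,.061])):
    A=np.arange(-.25,.25,.005);V=[]
    for a in A:
        m=np.array([proj("top",o+RS@np.array([k*np.cos(a),-k*np.sin(a),0])) for k in r],np.float32)[None]
        V.append(cv2.remap(im,m[...,0],m[...,1],cv2.INTER_LINEAR).mean())
    V=np.array(V);w=np.clip(V.min()+.5*(np.median(V)-V.min())-V,0,None);return (A*w).sum()/w.sum()
g=lambda n:cv2.imread(n,0).astype(np.float32)
f2=cv2.cvtColor(bot.grab_frame("top"),cv2.COLOR_RGB2GRAY).astype(np.float32)
print("bar",ang(g("pics/top0.png"),np.arange(.041,.052,.001)),ang(g("pics/top1.png"),np.arange(.041,.052,.001)))
print("needle",ang(f2,np.arange(.012,.038,.001)),bot.observe()["clock"])
E
```

```text
bar -0.018344258384847698 -0.01828903817227147
needle 0.0012543895270036589 16.85
```

```bash
python3 - <<'E'
from h import *
ims=[cv2.imread(n,0) for n in("pics/top0.png","pics/top1.png")]
f2=cv2.cvtColor(bot.grab_frame("top"),cv2.COLOR_RGB2GRAY)
u0,v0=proj("top",[.6318,-.035,.061]);print("pivot px used",u0,v0)
for im in ims+[f2]:   # dial ring: dark pixels on ~r 56mm circle -> fit ellipse
    P=[]
    for a in np.linspace(0,2*np.pi,180,endpoint=False):
        rr=np.arange(15,22,.1);m=np.stack([u0+rr*np.cos(a),v0+rr*np.sin(a)],-1).astype(np.float32)[None]
        s=cv2.remap(im.astype(np.float32),m[...,0],m[...,1],cv2.INTER_LINEAR).ravel();i=s.argmin();P.append(m[0,i])
    e=cv2.fitEllipse(np.array(P,np.float32));print("ring",np.round(e[0],2),np.round(e[1],1))
    for v in range(int(v0)-18,int(v0)-3):   # dark column centroid, row by row
        x=np.arange(int(u0)-5,int(u0)+5);r=im[v,x].astype(float);w=np.clip(np.median(r)-6-r,0,None)
        if im is not ims[0]: print(v,round((x*w).sum()/max(w.sum(),1e-9),2),end="; ")
    print()
E
```

```text
pivot px used 295.19568783627335 189.9531246225493
ring [294.97 189.03] [35.  41.4]

ring [294.98 189.03] [35.  41.4]
171 291.38; 172 293.89; 173 293.49; 174 293.95; 175 294.0; 176 293.98; 177 294.06; 178 294.12; 179 0.0; 180 0.0; 181 0.0; 182 0.0; 183 290.0; 184 290.0; 185 290.36; 
ring [295.32 189.3 ] [35.7 41.7]
171 291.36; 172 293.84; 173 293.51; 174 293.95; 175 294.02; 176 294.03; 177 294.1; 178 294.33; 179 294.5; 180 294.5; 181 294.5; 182 294.55; 183 294.78; 184 294.79; 185 294.75;
```

The needle reads about +0.02 rad past the bar's middle. That is within tolerance, but there is time for a 1.3 mm nudge back.

>>> move_arm(
  moves=[
    [[0, 0.02, -0.035, 0, 0, 0, 0], [0, 0.04, -0.07, 0.03, 0, 0, 0], [0, 0.04, -0.07, 0.07, 0, 0, 0], [0, 0.04, -0.07, 0.09, 0, 0, 0], [0, 0.04, -0.07, 0.09, 0, 0, 0]],
  ],
)

```text
clock: 17.4
position: [0.5364, -0.0405, 0.0732]
tool_rot: [-3.141, 0.005, 0.093]
force: [-0.4, -0.1, 0.3]
grip_width: -0.0002
finger_force: 0.0
```

>>> move_arm(
  moves=[
    [[0, 0, 0, 0.005, 0, 0, 0], [0, 0, 0, 0.009, 0, 0, 0], [0, 0, 0, 0.009, 0, 0, 0], [0, -0.0013, 0, 0.009, 0, 0, 0], [0, -0.0013, 0, 0.009, 0, 0, 0]],
  ],
)

```text
clock: 17.9
position: [0.5372, -0.0421, 0.0675]
tool_rot: [-3.141, -0.001, 0.09]
force: [0.8, 1.6, 3.1]
grip_width: 0.0003
finger_force: 1.6
```

>>> move_arm(
  moves=[
    [[0, 0, 0, -0.01, 0, 0, 0], [0, 0, 0, -0.04, 0, 0, 0], [0, -0.02, 0, -0.08, 0, 0, 0], [0, -0.04, 0.03, -0.1, 0, 0, 0], [0, -0.04, 0.07, -0.1, 0, 0, 0]],
  ],
)

```text
clock: 18.4
position: [0.5027, -0.1155, 0.1705]
tool_rot: [3.141, -0.003, 0.093]
force: [0.6, -0.8, -1.2]
grip_width: 0.0005
finger_force: 0.0
```

>>> move_arm(
  moves=[
    [[0, 0, 0, 0, 0, 0, 0], [0, 0, 0, 0, 0, 0, 0], [0, 0, 0, 0, 0, 0, 0]],
  ],
)

```text
clock: 18.7
position: [0.5032, -0.1149, 0.1669]
tool_rot: [-3.141, 0.0, 0.091]
force: [-0.1, 0.4, -0.6]
grip_width: 0.0004
finger_force: 0.0
```

```bash
python3 - <<'E'
from h import *
needle()
u0,v0=295.2,190
im=cv2.cvtColor(bot.grab_frame("top"),cv2.COLOR_RGB2GRAY)
for v in range(172,186):
    x=np.arange(290,300);r=im[v,x].astype(float);w=np.clip(np.median(r)-6-r,0,None);print(v,round((x*w).sum()/max(w.sum(),1e-9),2),end="; ")
o=bot.observe();print(o["clock"],o["position"],o["force"])
E
```

```text
needle -0.027008568056963046 dark 201.26674 med 221.58304
172 293.87; 173 293.51; 174 293.95; 175 294.0; 176 293.98; 177 294.08; 178 294.35; 179 294.48; 180 294.48; 181 294.48; 182 294.48; 183 294.5; 184 294.52; 185 294.56; 18.8 [ 0.50330437 -0.11460807  0.16673187] [-0.26643145  0.23843395 -0.014218  ]
```

```bash
python3 -c "
from workcell import bot
print(bot.job_done())"
```

```text
the job is handed in; nothing more can be done
None
```

The job is handed in at about 19 s on the clock, with no verdict returned; by the camera, all four chips lie in the tray, the scraper stands upright on the bench, and the needle reads within about 0.02 rad of the middle of the zero mark.

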